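# Sort a sealed sample canister by its weight

### The arm

A 7-joint arm with a two-finger parallel gripper is mounted at the origin on the work surface. World frame = base frame: x ahead of the robot, y to its left, z up, the work surface at z = 0. Lengths are in m, angles in rad, forces in N, time in s.
With the tool pointing down it reaches from about 0.35 to 0.9 m from the base axis. Payload 8.1 kg.
Tool frame: the origin (TCP) lies at the centre of the arm's flange, where the gripper is bolted on; the fingertips stand 178 mm ahead of it and the grasp point (between the pads) lies 159 mm ahead of it; z points along the fingers, y is the line along which they close (so a half turn about z gives the same grasp; the last joint's range is limited). The gripper opens to 92 mm and grips with 3 to 60 N. Pads are 19 mm wide; open, the fingers measure 130 mm over their backs; the gripper's body (75 mm by 190 mm) begins 47 mm behind the grasp point.
Start: joints at [1.191, 0.434, 0.025, 1.573, -0.012, 1.134, -0.075], TCP at [0.171, -0.601, 0.405] pointing down, gripper open.
Joint ranges: [-2.62, 2.62], [-0.44, 2.09], [-1.27, 1.32], [0.08, 2.57], [-1.32, 4.46], [0.12, 2], [-2.74, 2.74]. Speed limits (rad/s): [2.22, 2.22, 3.01, 3.01, 3.14, 3.14, 3.14].

### API

Orientations are given as a rotation vector (axis times angle).
In Python, from cell import arm gives the robot as it stands. The module is installed in compiled form; this text tells all that it offers.
- The arm moves only by the shell command python3 -m inch 'ROWS' [FORCE]. ROWS is text: rows parted by semicolons, each of 5 numbers parted by spaces: the shift along the tool's x, y, z in m, then the turn about the tool's z in rad, then the finger opening in m, from 0 to 0.0918. In form: x y z roll fingers; .... A call has 1 to 5 rows; each row is the pose to reach, as a shift and turn from the pose commanded when the call began, along the tool's axes at that moment; what a row does not reach only later rows make up. A row lasts 1/10 s, in which the tool goes at most 50 mm and 8.59 degrees, less where a joint would pass 70% of its speed; a pose out of reach is approached as far as the arm can. A call with a gripper value outside its range is refused whole. The fingers move at their own pace and stop on an object; FORCE is the grip in N (left out, the last holds). Time passes only in rows, so rows that repeat a pose let the fingers close. It gives the time, the measured TCP pose, the force, the opening and the grip force at its end, in the units of the state.
- arm.observe(): the state, without advancing time (a new reading comes with each control period).
- arm.get_image(name): name is "scene" or "top" or "wrist"; returns the picture (480x640x3 uint8, red, green, blue); there is no depth.
- arm.get_calibration(name): a dict with "intrinsics" (3x3 intrinsics, pixels), "distortion" ([k1, k2, p1, p2, k3] as OpenCV has them; the pictures are not rectified), "pose" (4x4, takes a point from camera to world coordinates). Camera axes: x right, y up, looking along -z (the intrinsics and any distortion apply to the point x, -y, -z); pixel columns grow to the right and rows downward; lengths in m; the calibration is good to about 2 mm. A picture is of the moment at which its call begins: read the wrist's pose just before it. get_calibration takes no time and is no camera call; for the wrist camera it gives the pose at the moment of the call.
- arm.sign_off(): hands the job in; it is judged then, once.
Trained networks look in the newest picture that a camera, given by its name, has taken for a name from the list of things; names that differ only in an ending like _2 or _b are one class to them, and where a whole thing is asked for, a point or a joint stands for the part that bears it (a point fixed in the world has none). Each returns a list of dicts, best first, with "conf" (0 to 1); they miss things now and then, are a little off and sometimes report something else, mostly with a low value. They report only what shows in the picture. A call takes as long as a camera call.
- arm.look_for(camera, query): "point" ([row, column] in pixels, amid what is visible of it).
- arm.silhouettes(camera, query): "region" (480x640 bool, what is visible of it) and "point" ([row, column] in pixels, amid what is visible of it).
- arm.place_of(camera, query): "point" ([row, column] in pixels: a listed point, or the origin of a listed thing).
The state is a dict: "clock": time; "joints": joint angles; "dq": joint speeds; "joint_efforts": joint torques, N m; "position": TCP position; "ee_rot": TCP orientation; "force": force on the tool from outside, world axes, zero at the start; "ft_torque": the same for the moment, N m; "width": opening from 0.0 (shut) to 1.0 (fully open); "gripper_force": force on a finger pad.
Only numpy, scipy, OpenCV 4.12 (cv2) and the standard library are available. Lean on these libraries where they do the work, as an engineer would, in place of code of your own. Each camera call takes 0.05 s, during which the arm holds its last target. There are 200 camera calls.

### The job

The short, wide sealed canister on the bench is either loaded (about 600 g in all) or empty (about 170 g), and only its weight tells which. Grip it, lift it straight up just a few centimetres clear of the bench and hold it still there for a second to feel its weight, then set it down gently and upright, without dropping it: in the middle of the rectangular steel tray if it is loaded, in the middle of the round grey dish if it is empty. Leave the tall, slim canister where it stands and let go of the sorted one.

Things in the scene. Friction and masses are not known exactly. Their poses are not given: they have to be found in the camera images.
- canister: The one to sort: sealed upright rigid aluminium cylinder, flat flush black lid (top 14 mm), 64 mm diameter, 72 mm high; may be gripped across any diameter. Origin at the centre of its underside, z up. Starts standing on the bench (z = 0). Weighs 500 to 700 g or 140 to 205 g in all, nothing between; the piece sealed inside can shift by about 3 mm.
- tall_canister: Bystander to be left alone: a slim upright canister of the same materials, 44 mm in diameter, 95 mm high including a small steel knob on its lid, at least 100 mm from the canister (between centres). Origin at the centre of its underside, z up.
- tray: Place for a loaded canister: a shallow open rectangular steel tray fixed to the bench, 150 mm (its x) by 130 mm (its y) outside, walls 3 mm thick and 22 mm high, floor 3 mm above the bench. Origin at the centre of its underside, z up.
- dish: Place for an empty canister: a shallow open round grey plastic dish fixed to the bench, 148 mm outer diameter, wall 4 mm thick and 22 mm high, floor 4 mm above the bench. Origin at the centre of its underside, z up.

How it is judged:
On the way:
1. the canister is lifted just clear of the bench (its underside 5 to 100 mm up, within 110 mm of where it stood) and held there nearly still for 0.4 s (height (world z) of canister between 0.005 and 0.1 m and distance of canister from where it was at the start of the episode below 0.11 m and linear speed of canister below 0.04 m/s and contact force between the fingers and canister above 1 N), for 0.4 s.
At the end, for the whole second after the job is handed in: The canister stands released, at rest and upright (within 10 degrees) on the floor of the right place, its centre within 55 mm of that place's centre: the rectangular tray if it weighs more than 3.3 N (loaded), the round dish if less (empty) (angle between canister's own z axis and vertical below 0.17 rad and linear speed of canister below 0.03 m/s and ((horizontal distance between canister and tray below 0.055 m and contact force between canister and tray above 3.3 N) or (horizontal distance between canister and dish below 0.055 m and contact force between canister and dish between 0.5 and 3.3 N))); the robot touches nothing.
It fails at once if the tall canister is shifted by more than 30 mm or tipped over (distance of tall_canister from where it was at the start of the episode above 0.03 m or angle between tall_canister's own z axis and vertical above 0.35 rad).
It fails at once if the canister is tipped over (more than 40 degrees) (angle between canister's own z axis and vertical above 0.7 rad).
It fails at once if the canister is banged or pressed into the tray or dish with more than 60 N (contact force between canister and tray above 60 N or contact force between canister and dish above 60 N).
It fails at once if the canister is let go in the air, its underside more than 20 mm above the bench (dropped) (height (world z) of canister above 0.02 m and contact force between the fingers and canister below 0.05 N).
It also fails if it takes over 38 s, if anything falls off the work surface, if the arm or the gripper's body presses on something with over 40 N, if the wrist force passes 120 N, or if a joint passes its speed limit or range.

## Working session

There is one attempt and no reset: what is moved stays moved. The work goes in short steps, Python scripts to look and compute and a shell command to move; the robot and the scene stay as the last step left them, time stands still between calls to the robot, and variables do not carry over. Pictures are saved under pics/ and viewed, at most 10 in all, crops included, and the job is handed in when it is done.

```bash
mkdir -p pics; cat > h.py <<'E'
import numpy as np,cv2
from cell import arm
from scipy.spatial.transform import Rotation as R
def ray(cam,pt,z):
    c=arm.get_calibration(cam);K=np.array(c["intrinsics"]);T=np.array(c["pose"])
    u=cv2.undistortPoints(np.array([[[pt[1],pt[0]]]],float),K,np.array(c["distortion"],float))[0,0]
    d=T[:3,:3]@np.array([u[0],-u[1],-1]);o=T[:3,3]
    return o+d*(z-o[2])/d[2]
def save(cam,name):
    cv2.imwrite("pics/"+name,arm.get_image(cam)[:,:,::-1])
E
python3 - <<'E'
from h import *
s=arm.observe();print(s["clock"],s["position"],s["ee_rot"],s["force"],s["width"]);print(R.from_rotvec(s["ee_rot"]).as_matrix().round(3))
for cam in("top","scene"):
    save(cam,cam+".png")
    for q in("canister","tall_canister","tray","dish"):
        for d in arm.place_of(cam,q)[:2]:print(cam,q,round(d["conf"],2),np.round(d["point"]),ray(cam,d["point"],0).round(3))
E
```

```text
0.0 [ 0.17068899 -0.6009944   0.40396268] [-3.11008124e+00 -4.33030029e-01  5.55649854e-04] [ 0.71964922 -0.26963036 -0.3181984 ] 1.0003846520348065
[[ 0.962  0.273 -0.001]
 [ 0.273 -0.962  0.001]
 [-0.    -0.002 -1.   ]]
top canister 0.73 [200. 283.] [0.648 0.086 0.   ]
top tall_canister 0.91 [273. 302.] [0.505 0.051 0.   ]
top tray 0.62 [259. 467.] [ 0.53  -0.264  0.   ]
top dish 0.78 [249. 182.] [0.554 0.28  0.   ]
scene canister 0.7 [293. 362.] [0.654 0.083 0.   ]
scene tall_canister 0.74 [221. 358.] [0.503 0.06  0.   ]
scene tall_canister 0.51 [294. 363.] [0.656 0.085 0.   ]
scene tray 0.66 [206. 176.] [ 0.521 -0.262  0.   ]
scene dish 0.8 [260. 481.] [0.557 0.268 0.   ]
```

View pics/top.png

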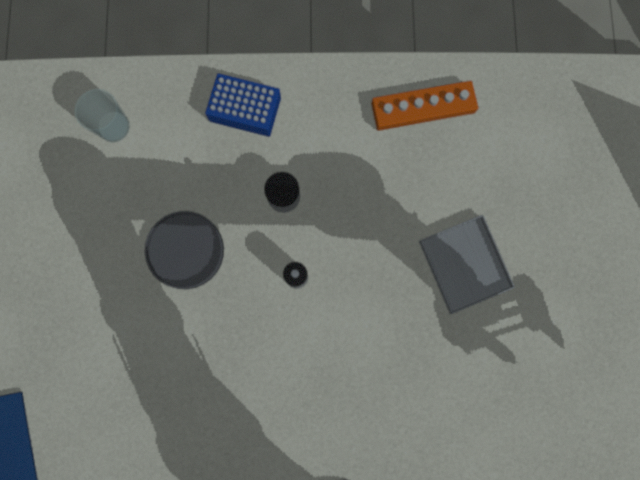

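View pics/scene.png

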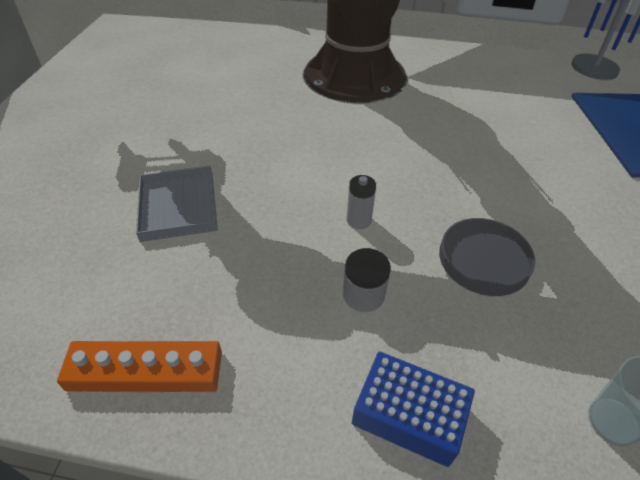

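The pictures agree with the networks. Top view: wide canister's lid at about (row 190, col 282), tall one at (273, 295), dish at (249, 184), tray at (264, 466). In the scene view the second "tall_canister" report is really the wide one.

```bash
python3 - <<'E'
from h import *
arm.get_image("top")
im=cv2.imread("pics/top.png",0)
# lid: dark blob near (190,282)
m=((im<32)*255).astype(np.uint8); n,l,st,c=cv2.connectedComponentsWithStats(m)
for i in range(1,n):
    if st[i,4]>150: print(st[i],c[i].round(1),ray("top",c[i][::-1],.072).round(4))
for q,z in(("tray",.015),("dish",.02)):
    for d in arm.silhouettes("top",q)[:1]:
        r=d["region"].astype(np.uint8);p=cv2.findContours(r,0,2)[0];p=max(p,key=cv2.contourArea)
        b=cv2.minAreaRect(p);print(q,b,ray("top",b[0][::-1],z).round(4))
        bp=cv2.boxPoints(b);print([ray("top",x[::-1],z)[:2].round(3) for x in bp])
E
```

```text
[265 173  34  34 880] [281.4 189.3] [0.652  0.0852 0.072 ]
[284 263  22  22 294] [294.6 273.9] [0.4991 0.0624 0.072 ]
tray ((466.4538269042969, 263.8467102050781), (81.05857849121094, 71.05370330810547), 67.52056884765625) [ 0.5184 -0.259   0.015 ]
[array([ 0.565, -0.169]), array([ 0.616, -0.296]), array([ 0.472, -0.349]), array([ 0.423, -0.223])]
dish ((183.50001525878906, 250.00003051757812), (77.07463836669922, 78.48883819580078), 45.0) [0.5498 0.2724 0.02  ]
[array([0.55 , 0.377]), array([0.655, 0.273]), array([0.55 , 0.169]), array([0.447, 0.272])]
```

```bash
python3 -m inch '0.05 -0.03 0 0 0.0918; 0.1 -0.06 0 0 0.0918; 0.15 -0.1 0 0 0.0918; 0.18 -0.13 0 0 0.0918; 0.22 -0.16 0 0 0.0918'
```

```text
clock: 1.15
position: [0.3261, -0.4038, 0.4049]
ee_rot: [3.111, 0.433, 0.0]
force: [0.6, -0.6, -0.6]
width: 1.003
gripper_force: 0.0
```

```bash
python3 -m inch '0.035 -0.03 0 0 0.0918; 0.07 -0.06 0 0 0.0918; 0.105 -0.09 0 0 0.0918; 0.14 -0.12 0 0 0.0918; 0.175 -0.15 0 0 0.0918'; python3 -m inch '0.035 -0.03 0 0 0.0918; 0.07 -0.06 0 0 0.0918; 0.105 -0.09 0 0 0.0918; 0.14 -0.12 0 0 0.0918; 0.175 -0.15 0 0 0.0918'; python3 -m inch '0.035 -0.03 0 0 0.0918; 0.07 -0.06 0 0 0.0918; 0.08 -0.069 0 0 0.0918; 0.08 -0.069 0 0 0.0918;0.08 -0.069 0 0 0.0918'
python3 - <<'E'
from h import *
s=arm.observe();print(s["clock"],s["position"],s["force"])
save("wrist","w1.png");print(arm.get_calibration("wrist")["pose"])
for d in arm.place_of("wrist","canister")[:2]:print(d,ray("wrist",d["point"],0))
for d in arm.look_for("wrist","canister")[:2]:print(d,ray("wrist",d["point"],.072))
E
```

```text
clock: 1.65
position: [0.4535, -0.2119, 0.4051]
ee_rot: [3.111, 0.433, 0.001]
force: [0.6, -2.0, -0.5]
width: 1.0
gripper_force: 0.0
clock: 2.15
position: [0.5809, -0.0199, 0.4049]
ee_rot: [3.111, 0.433, 0.001]
force: [0.6, -0.9, 0.8]
width: 1.001
gripper_force: 0.0
clock: 2.65
position: [0.638, 0.0659, 0.4044]
ee_rot: [3.111, 0.433, -0.001]
force: [-0.5, -0.1, -0.1]
width: 1.002
gripper_force: 0.0
2.65 [0.63799595 0.06592315 0.40444309] [-0.46732445 -0.09094919 -0.12955264]
[[ 2.70354234e-01  9.24453792e-01  2.68875015e-01  7.10400006e-01]
 [-9.62760488e-01  2.59332704e-01  7.64119786e-02  8.54788509e-02]
 [ 9.11258484e-04 -2.79520543e-01  9.60139279e-01  3.85363428e-01]
 [ 0.00000000e+00  0.00000000e+00  0.00000000e+00  1.00000000e+00]]
{'point': [183.3, 298.5], 'conf': 0.63} [0.65701492 0.08655181 0.072     ]
```

View pics/w1.png

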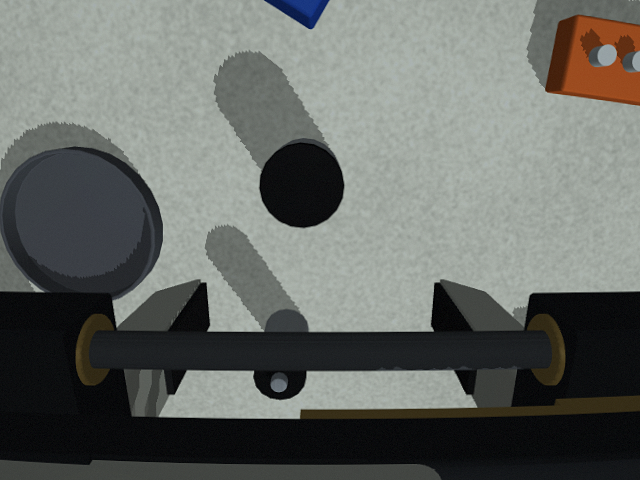

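Lid at (185, 302), tall canister at (383, 280) clear along tool −x, fingers straddle along y. Moving over it and down in stages.

```bash
python3 -m inch '0.02 -0.014 0 0 0.0918; 0.02 -0.014 0.035 0 0.0918; 0.02 -0.014 0.07 0 0.0918; 0.02 -0.014 0.1 0 0.0918;0.02 -0.014 0.1 0 0.0918'
python3 - <<'E'
from h import *
s=arm.observe();print(s["position"])
save("wrist","w2.png")
im=cv2.imread("pics/w2.png",0);m=((im<22)*255).astype(np.uint8); n,l,st,c=cv2.connectedComponentsWithStats(m)
for i in range(1,n):
    if st[i,4]>1000: print(st[i],c[i].round(1),ray("wrist",c[i][::-1],.072).round(4))
E
```

```text
clock: 3.3
position: [0.6519, 0.0837, 0.3007]
ee_rot: [3.111, 0.431, -0.012]
force: [-1.0, 0.1, -0.2]
width: 1.0
gripper_force: 0.0
[0.65192068 0.08374999 0.30071641]
[  259   188   121   119 11107] [319.  247.4] [0.6586 0.0864 0.072 ]
[ 168  283   42   50 1151] [193.4 313.4] [0.6026 0.1432 0.072 ]
[ 390  283   83   51 1201] [444.8 314.4] [0.6397 0.0085 0.072 ]
[    0   292   640   187 42723] [249.2 416.3] [0.5435 0.0981 0.072 ]
[  511   292   129   115 10129] [587.6 347.1] [ 0.6418 -0.0817  0.072 ]
```

View pics/w2.png

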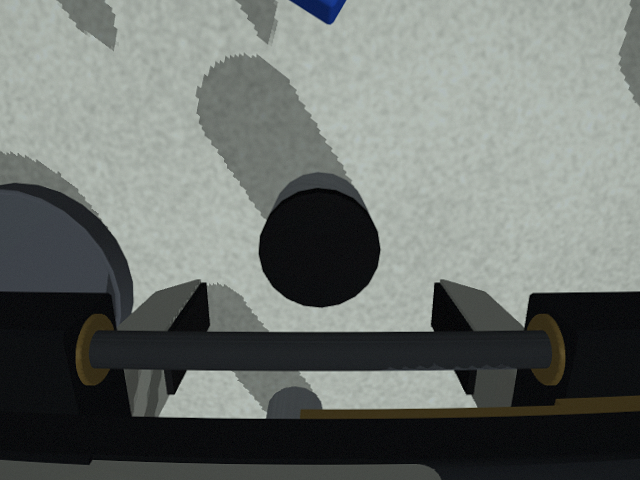

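Lid centred between the fingers (col 319 vs 320). Along tool x it lies about 4 mm further. Descend and grip.

```bash
python3 -m inch '0.005 0 0.03 0 0.0918; 0.005 -0.001 0.06 0 0.0918; 0.005 -0.001 0.085 0 0.0918; 0.005 -0.001 0.093 0 0.0918; 0.005 -0.001 0.093 0 0.0918'; python3 -m inch '0 0 0 0 0.06; 0 0 0 0 0.05;0 0 0 0 0.05;0 0 0 0 0.05;0 0 0 0 0.05' 30;  python3 -m inch '0 0 0 0 0.05;0 0 0 0 0.05;0 0 0 0 0.05' 30
```

```text
clock: 3.85
position: [0.6585, 0.0876, 0.2125]
ee_rot: [3.112, 0.432, 0.0]
force: [0.2, 0.1, 0.4]
width: 0.999
gripper_force: 0.0
clock: 4.35
position: [0.6588, 0.0874, 0.2128]
ee_rot: [3.111, 0.432, 0.003]
force: [-0.5, -2.8, 7.6]
width: 0.7
gripper_force: 30.0
clock: 4.65
position: [0.6588, 0.0874, 0.2128]
ee_rot: [3.111, 0.432, 0.003]
force: [-0.3, -2.3, 6.0]
width: 0.701
gripper_force: 30.0
```

```bash
python3 -m inch '0 0 -0.01 0 0.05;0 0 -0.025 0 0.05;0 0 -0.04 0 0.05;0 0 -0.045 0 0.05;0 0 -0.045 0 0.05'; python3 -m inch '0 0 0 0 0.05;0 0 0 0 0.05;0 0 0 0 0.05;0 0 0 0 0.05;0 0 0 0 0.05'; python3 -m inch '0 0 0 0 0.05;0 0 0 0 0.05;0 0 0 0 0.05;0 0 0 0 0.05;0 0 0 0 0.05'
python3 - <<'E'
from h import *
import time
for i in range(12):
    arm.get_image("wrist" if i==0 else "top");s=arm.observe();print(s["clock"],s["position"].round(4),s["force"].round(2),round(s["gripper_force"],1))
save("scene","s2.png")
E
```

```text
clock: 5.15
position: [0.6586, 0.0882, 0.2583]
ee_rot: [-3.111, -0.433, -0.004]
force: [-0.0, 0.1, -6.5]
width: 0.704
gripper_force: 30.0
clock: 5.65
position: [0.6581, 0.088, 0.2564]
ee_rot: [3.112, 0.433, -0.001]
force: [0.6, 1.4, -6.5]
width: 0.701
gripper_force: 30.0
clock: 6.15
position: [0.6582, 0.088, 0.2567]
ee_rot: [3.112, 0.433, 0.0]
force: [-0.2, -0.8, -5.7]
width: 0.705
gripper_force: 30.0
6.2 [0.6582 0.0881 0.2567] [ 0.5  -0.33 -5.48] 30.0
6.25 [0.6582 0.088  0.2567] [-0.02 -1.39 -4.92] 30.0
6.3 [0.6582 0.088  0.2567] [ 0.68 -0.19 -5.28] 30.0
6.35 [0.6582 0.088  0.2567] [-0.11 -0.26 -6.7 ] 30.0
6.4 [0.6582 0.088  0.2567] [ 0.48 -0.32 -5.18] 30.0
6.45 [0.6582 0.088  0.2567] [ 1.    0.04 -4.49] 30.0
6.5 [0.6582 0.088  0.2568] [-0.61 -0.18 -5.24] 30.0
6.55 [0.6582 0.088  0.2567] [ 0.86  0.39 -5.46] 30.0
6.6 [0.6582 0.088  0.2567] [-0.06  0.79 -5.18] 30.0
6.65 [0.6582 0.088  0.2567] [-0.19 -1.56 -5.54] 30.0
6.7 [0.6582 0.088  0.2567] [-0.59  0.37 -5.43] 30.0
6.75 [0.6582 0.088  0.2567] [-0.09  0.27 -4.31] 30.0
```

View pics/s2.png

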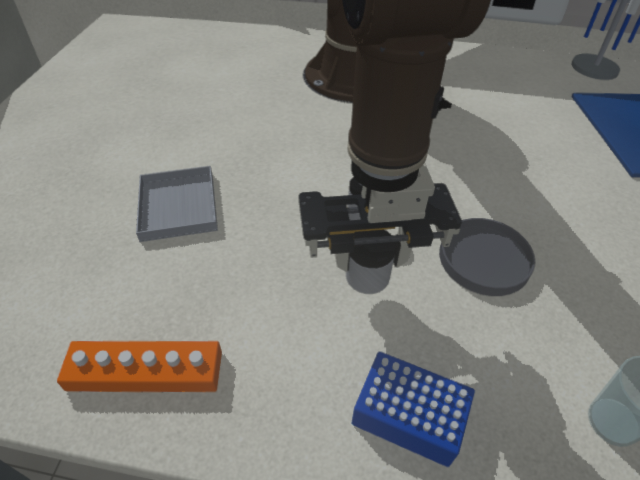

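The weight reads about 5.3 N (free-air reading about 0), so it is loaded and goes to the tray. Picture: the canister hangs at about (265, 370), clear of the bench; the tray at (203, 177) is empty.

```bash
python3 -m inch '0 0 -0.02 0 0.05;-0.008 0.01 -0.04 0 0.05;-0.024 0.032 -0.045 0 0.05;-0.043 0.056 -0.045 0 0.05;-0.062 0.081 -0.045 0 0.05' | head -2; python3 -m inch '-0.019 0.025 0 0 0.05;-0.038 0.05 0 0 0.05;-0.057 0.074 0 0 0.05;-0.076 0.099 0 0 0.05;-0.095 0.124 0 0 0.05' |head -2; python3 -m inch '-0.019 0.025 0 0 0.05;-0.038 0.05 0 0 0.05;-0.055 0.071 0 0 0.05;-0.065 0.084 0 0 0.05;-0.071 0.092 0 0 0.05'; python3 -m inch '0 0 0 0 0.05;0 0 0 0 0.05;0 0 0 0 0.05'
python3 - <<'E'
from h import *
save("top","t2.png");save("wrist","w3.png")
for q in("tray","canister"):
  for d in arm.place_of("wrist",q)[:1]:print(q,d,ray("wrist",d["point"],0))
E
```

```text
clock: 7.3
position: [0.6201, -0.0084, 0.3031]
clock: 7.8
position: [0.5622, -0.1541, 0.3029]
clock: 8.3
position: [0.5191, -0.2618, 0.3024]
ee_rot: [3.111, 0.43, 0.001]
force: [1.1, 0.5, -4.9]
width: 0.705
gripper_force: 30.0
clock: 8.6
position: [0.5208, -0.2582, 0.3018]
ee_rot: [-3.11, -0.437, -0.001]
force: [0.2, 1.0, -6.1]
width: 0.698
gripper_force: 30.0
tray {'point': [228.1, 322.6], 'conf': 0.8} [ 5.19394568e-01 -2.60874459e-01  5.55111512e-17]
canister {'point': [280.4, 316.6], 'conf': 0.57} [ 0.48079539 -0.26769258  0.        ]
```

View pics/w3.png

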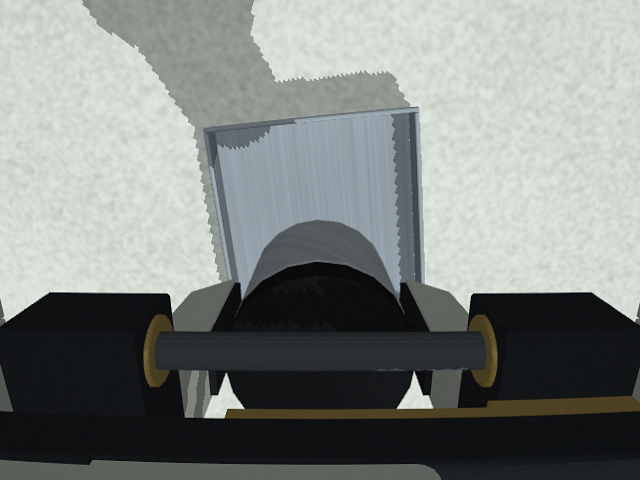

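The wrist view puts the tray's centre at (0.519, −0.261), within 3 mm of the tool, and the canister is above it. Lowering.

```bash
python3 -m inch '0 0.002 0.02 0 0.05;0 0.002 0.04 0 0.05;0 0.002 0.06 0 0.05;0 0.002 0.072 0 0.05;0 0.002 0.076 0 0.05'; python3 -m inch '0 0 0 0 0.05;0 0 0 0 0.05;0 0 0.002 0 0.05;0 0 0.004 0 0.05;0 0 0.004 0 0.05'
```

```text
clock: 9.3
position: [0.5203, -0.2615, 0.2245]
ee_rot: [-3.11, -0.434, 0.003]
force: [-0.5, 0.3, -5.2]
width: 0.698
gripper_force: 30.0
clock: 9.8
position: [0.5205, -0.2619, 0.2218]
ee_rot: [3.111, 0.433, 0.0]
force: [0.6, 0.0, -5.6]
width: 0.7
gripper_force: 30.0
```

```bash
python3 -m inch '0 0 0.001 0 0.05;0 0 0.002 0 0.05;0 0 0.003 0 0.05;0 0 0.004 0 0.05;0 0 0.004 0 0.05'; python3 -m inch '0 0 0.001 0 0.05;0 0 0.002 0 0.05;0 0 0.002 0 0.05;0 0 0.002 0 0.05'
```

```text
clock: 10.3
position: [0.5205, -0.2619, 0.2176]
ee_rot: [-3.111, -0.433, 0.0]
force: [-0.6, -0.4, -5.3]
width: 0.698
gripper_force: 30.0
clock: 10.7
position: [0.5206, -0.2619, 0.2159]
ee_rot: [3.111, 0.433, 0.0]
force: [-0.7, -0.0, -2.1]
width: 0.703
gripper_force: 30.0
```

Contact has begun. One more millimetre, then release with a modest opening.

```bash
python3 -m inch '0 0 0.001 0 0.05;0 0 0.001 0 0.05;0 0 0.001 0 0.05'; python3 -m inch '0 0 0 0 0.068;0 0 0 0 0.072;0 0 0 0 0.076;0 0 0 0 0.08;0 0 0 0 0.08'
```

```text
clock: 11.0
position: [0.5206, -0.2618, 0.2158]
ee_rot: [3.111, 0.433, 0.0]
force: [-3.7, 2.4, 9.7]
width: 0.702
gripper_force: 30.0
clock: 11.5
position: [0.5206, -0.2619, 0.2147]
ee_rot: [3.111, 0.433, 0.0]
force: [0.0, -0.5, 0.3]
width: 0.87
gripper_force: 0.0
```

```bash
python3 -m inch '0 0 -0.02 0 0.08;0 0 -0.05 0 0.08;0 0 -0.09 0 0.08;0 0 -0.13 0 0.08;0 0 -0.17 0 0.08';python3 -m inch '-0.04 0 0 0 0.08;-0.08 0 0 0 0.08;-0.1 0 0 0 0.08;-0.1 0 0 0 0.08;-0.1 0 0 0 0.08'
python3 - <<'E'
from h import *
save("wrist","w4.png")
for q in("tray","canister"):
  for d in arm.place_of("wrist",q)[:1]:print(q,d,ray("wrist",d["point"],0.003))
E
```

```text
clock: 12.0
position: [0.5203, -0.2618, 0.3863]
ee_rot: [-3.111, -0.433, 0.0]
force: [0.3, -0.5, 0.1]
width: 0.872
gripper_force: 0.0
clock: 12.5
position: [0.4244, -0.2893, 0.385]
ee_rot: [3.111, 0.432, 0.001]
force: [0.5, -0.1, 0.2]
width: 0.867
gripper_force: 0.0
canister {'point': [89.4, 317.2], 'conf': 0.97} [ 0.51506186 -0.26068982  0.003     ]
```

View pics/w4.png

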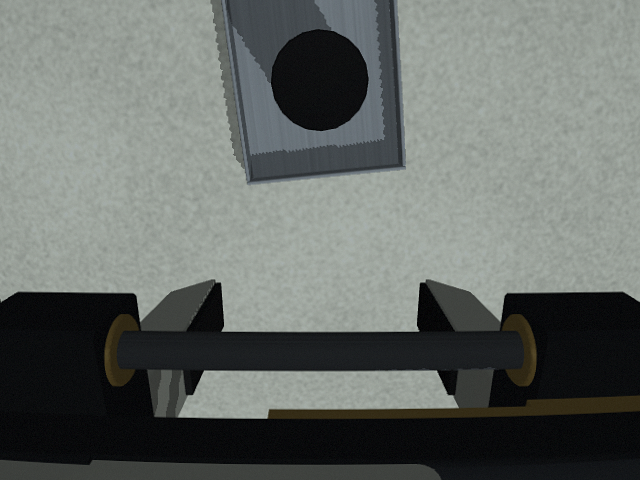

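The canister stands upright in the tray, lid at (80, 320), found at about (0.515, −0.261), a few mm from the tray's centre. The gripper is clear.

```bash
python3 -c "
from cell import arm
print(arm.sign_off())"
```

```text
the job is handed in; nothing more can be done
None
```

The canister weighed about 5.3 N, so I sorted it as loaded, set it down upright within about 5 mm of the steel tray's centre, released it and handed the job in; no verdict was returned.

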